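# Light the dial, then hold the junction box lid at the index mark

### The arm

A 6-joint arm with a two-finger parallel gripper is mounted at the origin on the work surface. World frame = base frame: x ahead of the robot, y to its left, z up, the work surface at z = 0. Lengths are in mm, angles in rad, forces in N, time in s.
With the tool pointing down it reaches from about 275 to 750 mm from the base axis. Payload 10.2 kg.
Tool frame: the origin (TCP) lies at the very end of the fingers, on their centre line; the grasp point (between the pads) lies 19 mm behind it (ctrl.hold_point_z is the distance from the TCP to the grasp point, in mm); z points along the fingers, y is the direction in which the jaws open and shut (so a half turn about z gives the same grasp; the last joint's range is limited). The gripper opens to 85 mm and grips with 20 to 120 N. Pads are 22 mm wide; open, the fingers measure 114 mm over their backs; the gripper's body (76 mm by 85 mm) begins 54 mm behind the grasp point. The pads swing forward as they close: fully open they stand 13 mm farther back than shut.
Start: joints at [0.983, 0.313, 1.498, -0, 1.331, -0.223], TCP at [187.313, 490.454, 199.094] pointing down, gripper open.
Joint ranges: [-2.94, 2.94], [-0.97, 2.17], [0.19, 2.56], [-1.23, 4.37], [0.02, 3.11], [-2.88, 2.88]. Speed limits (rad/s): [2.39, 2.39, 3.01, 3.14, 3.14, 3.14].

### API

Orientations are given as a unit quaternion [w, x, y, z].
In Python, from rig import readout, cams, workorder, spotter, ctrl gives the robot as it stands.
- The arm moves only by the tool step_arm, never from a script. Its argument "plan" is text: rows parted by semicolons, each of 5 numbers parted by spaces: the shift along the tool's x, y, z in cm, then the turn about the tool's z in degrees, then the opening in per cent of the stroke, from 0 (shut) to 100 (fully open). In form: x y z twist gripper; .... A call has 1 to 10 rows; each row is the pose to reach, as a shift and turn from the pose commanded when the call began, along the tool's axes at that moment; what a row does not reach only later rows make up. A row lasts 1/10 s, in which the tool goes at most 50 mm and 8.59 degrees, less where a joint would pass 70% of its speed; a pose out of reach is approached as far as the arm can. A call with a gripper value outside its range is refused whole. The fingers move at their own pace and stop on an object; "grip_force" is the grip in N (left out, the last holds). Time passes only in rows, so rows that repeat a pose let the fingers close. It gives the time, the measured TCP pose, the force and the opening at its end, in the units of the state.
- readout.sense(): the state, without advancing time (a new reading comes with each control period).
- cams.capture(name): name is "scene" or "side" or "wrist"; returns (picture, depth): 480x640x3 uint8, red, green, blue; 480x640 float32, mm along the optical axis (not along the pixel's ray), 0 where there is no reading.
- cams.camera_info(name): a dict with "vfov" (degrees; the focal length in pixels is half the picture's height over the tangent of half this angle, whatever the lens; pixels are square), "cx", "cy" (the principal point, pixels), "k1" (the pictures are not rectified: a ray, as slopes to the right and down, at radius r is drawn at 1 + k1 r^2 times it, then the intrinsics apply), "rvec" (rotation vector, rad) and "tvec" (3), from world to camera coordinates, as OpenCV has them. Camera axes: x right, y down, z forward; pixel columns grow to the right and rows downward; lengths in mm; the calibration is good to about 2 mm. A picture is of the moment at which its call begins: read the wrist's pose just before it. camera_info takes no time and is no camera call; for the wrist camera it gives the pose at the moment of the call.
- workorder.finish_job(): hands the job in, once; it reports no verdict.
Trained networks look in the newest picture that a camera, given by its name, has taken for a name from the list of things; names that differ only in an ending like _2 or _b are one class to them, and where a whole thing is asked for, a point or a joint stands for the part that bears it (a point fixed in the world has none). Each returns a list of dicts, best first, with "conf" (0 to 1); they miss things now and then, are a little off and sometimes report something else, mostly with a low value. They report only what shows in the picture. A call takes as long as a camera call.
- spotter.regions_of(camera, target): "pixels" (480x640 bool, what is visible of it) and "extent" ([centre column, centre row, width, height] in pixels, round what is visible of it).
The state is a dict: "time_s": time; "joints": joint angles; "dq": joint speeds; "tau": joint torques, N m; "eef_pos": TCP position; "ee_rot": TCP orientation; "force": force on the tool from outside, world axes, zero at the start; "wrist_torque": the same for the moment, N m; "grip_width": opening from 0.0 (shut) to 1.0 (fully open).
Only numpy, scipy, OpenCV 4.12 (cv2) and the standard library are available. Lean on these libraries where they do the work, as an engineer would, in place of code of your own. Each camera call takes 0.05 s, during which the arm holds its last target. There are 200 camera calls.

### The job

A lid stay is about to be fitted to the grey junction box. First turn and tilt the work lamp by its yellow handle so that it shines squarely at the centre of the white dial on the side of the box, and leave it like that. Then lift the box's lid by its handle until it stands at the same angle as the red index arm beside the dial, and finish while holding it there, at rest, in the gripper; do not shift the other things on the bench.

Things in the scene. Friction and masses are not known exactly. Their poses are not given: they have to be found in the camera images.
- jbox: grey plastic junction box fixed to the bench, 200 mm (x) x 260 mm (y) x 100 mm high, with a flat lid on top. Origin at the centre of its underside, x away from the robot at yaw 0, y towards the dial, z up
- lid (a joint): angle of the lid in rad: 0 shut (flat), growing as its near edge rises; hinged along the box's far top edge, stop at 1.45. The lid falls shut by its own weight (0.35 to 0.7 kg) when let go; the hinge is nearly free of friction
- lid_hinge (a point): middle of the lid's hinge axis, at (100, 0, 105) mm in the box's frame; the axis runs along the box's y
- lid_handle (a point): middle of the lid's black round grip bar: 12 mm thick, 98 mm free between its posts, parallel to the hinge, 170 mm from the hinge axis along the lid, centre 44 mm above the lid's mid plane (40 mm above its upper face). The lid (200 x 260 x 8 mm, grey, yellow left edge) reaches 30 mm past it. Axes turn with the lid: x along it towards the hinge, y along the hinge, z out of its upper face
- index (a joint): angle of the red index arm in rad, measured just as the lid's: the lid is at the mark when both joints read the same. Set differently each time, between 0.6 and 1.1; the arm is clamped stiffly and stays where it is
- index_tip (a point): free end of the red index arm, 200 mm from the hinge axis, on the far side of the white dial from the lid, 155 mm from the box's mid plane. The arm turns about the lid's hinge axis; axes as for the lid handle, x along the arm towards the hinge
- dial_mid (a point): centre of the upright white dial, 160 mm across, 6 mm thick, on the +y side of the box (the side towards the lamp), on the hinge axis, 105 mm above the bench
- lamp: work lamp: black round base fixed to the bench, 140 mm across; yellow fork on it that swivels about the vertical through the base's centre; in the fork the black lamp head (34 x 160 x 110 mm), which tilts about a level axis 130 mm above the bench. Origin at the centre of the base's underside, z up
- lamp_swivel (a joint): swivel of the lamp in rad: at 0 the lamp shines along the base's x axis, growing anticlockwise seen from above; range -2.6 to 2.6. Stays where it is left (friction 0.15 N m)
- lamp_tilt (a joint): tilt of the lamp head in rad: 0 shines level, positive shines downwards, negative upwards; range -1 to 1. Stays where it is left (friction 0.3 N m)
- lamp_eye (a point): centre of the lamp head, where swivel and tilt axes cross. Its axes turn with the head: x the direction in which it shines (through the pale glass), y along the tilt axis, z towards the handle
- lamp_grip (a point): middle of the yellow round grip bar over the lamp head: 12 mm thick, 98 mm free between its posts, parallel to the tilt axis, 95 mm from that axis along the head's z (40 mm above the head's top edge)
- screwdriver: loose screwdriver lying near the front right of the bench, about 200 mm long; origin at its underside
- tape: loose yellow roll of tape lying flat at the back, 100 mm across, 24 mm high; origin centre of its underside
- tray: loose white open parts tray on the right, 100 x 150 x 55 mm; origin centre of its underside
- cleaner: loose white bottle of cleaner on the left, 76 mm across, 200 mm high; origin centre of its underside
- paintcan: loose small paint can at the back, 90 mm across, 100 mm high; origin centre of its underside
- carton: loose cardboard carton on the left, 70 x 120 x 70 mm; origin centre of its underside
- drill: loose cordless drill standing on its battery on the right, about 190 mm high; origin centre of its underside

How it is judged (in metres and radians):
On the way, in this order (a step that is already met when the one before it is completed fails the run):
1. the lamp is aimed at the dial's centre while the lid is still shut (x of dial_mid in the frame of lamp_eye above 0 m and y of dial_mid in the frame of lamp_eye between -0.035 and 0.035 m and z of dial_mid in the frame of lamp_eye between -0.035 and 0.035 m and value of joint lid below 0.1 rad), for 0.3 s.
2. the lid is held by the fingers at the index arm's angle (angle between the x axis of lid_handle and the x axis of index_tip, either way round below 0.08 rad and value of joint lid above 0.4 rad and contact force between the fingers and lid above 0.5 N), for 0.3 s.
At the end, for the whole second after the job is handed in: The gripper's fingers hold the lid (more than 0.5 N) at rest within 0.08 rad (4.6 degrees) of the red index arm's angle, and the lamp, let go, still points at the dial: the dial's centre lies in front of it within 35 mm sideways and 35 mm up or down of its beam axis (all of step 2 and velocity of joint lid between -0.05 and 0.05 rad/s and x of dial_mid in the frame of lamp_eye above 0 m and y of dial_mid in the frame of lamp_eye between -0.035 and 0.035 m and z of dial_mid in the frame of lamp_eye between -0.035 and 0.035 m and contact force between the fingers and lamp below 0.1 N); the arm keeps its last pose, push and grip.
It fails at once if one of the loose things on the bench was shifted by more than 30 mm (distance of any of screwdriver, tape, tray, cleaner, paintcan, carton, drill from where it was at the start of the episode above 0.03 m).
It also fails if it takes over 58 s, if anything falls off the work surface, if the arm or the gripper's body presses on something with over 40 N, if the wrist force passes 120 N, or if a joint passes its speed limit or range.

## Working session

There is one attempt and no reset: what is moved stays moved. The work goes in short steps, Python scripts to look and compute and a tool call to move; the robot and the scene stay as the last step left them, time stands still between calls to the robot, and variables do not carry over. Pictures are saved under pics/ and viewed, about 8 in all and at most 12, crops included, and the job is handed in when it is done.

Besides the shell and the picture viewer there is one more tool, called after "Emit:" by a JSON object that holds its "fn" and its "kwargs". step_arm: Moves the arm, as the interface text tells. Its arguments: {"type":"object","properties":{"plan":{"type":"string"},"grip_force":{"type":"number"}},"required":["plan"]}

```bash
ls; mkdir -p pics
cat > h.py <<'E'
import numpy as np, cv2
from rig import readout, cams, workorder, spotter, ctrl
from scipy.spatial.transform import Rotation as R
def shot(n):
    ci=cams.camera_info(n); im,d=cams.capture(n); return ci,im,d
def world(ci,d):
    h,w=d.shape; f=h/2/np.tan(np.radians(ci['vfov'])/2)
    v,u=np.mgrid[:h,:w]; K=np.array([[f,0,ci['cx']],[0,f,ci['cy']],[0,0,1.]])
    p=np.stack([u,v],-1).reshape(-1,1,2).astype(float)
    s=cv2.undistortPoints(p,K,np.array([ci['k1'],0,0,0.]),None,None).reshape(h,w,2)
    c=np.dstack([s*d[...,None],d])
    Rm=R.from_rotvec(np.ravel(ci['rvec'])).as_matrix()
    P=(c-np.ravel(ci['tvec']))@Rm
    P[d<=0]=np.nan
    return P
def save(n,im): cv2.imwrite('pics/'+n+'.png',im[...,::-1])
E
python3 - <<'E'
from h import *
for n in('scene','side'):
    ci,im,d=shot(n); save(n+'0',im); P=world(ci,d); np.savez(n+'0.npz',P=P,im=im)
    print(n,np.linalg.inv(R.from_rotvec(np.ravel(ci['rvec'])).as_matrix())@-np.ravel(ci['tvec']))
    for t in('jbox','lid','lid_handle','index','index_tip','dial_mid','lamp','lamp_eye','lamp_grip','screwdriver','tape','tray','cleaner','paintcan','carton','drill'):
        try:r=spotter.regions_of(n,t)
        except Exception as e: print(t,e); continue
        for o in r[:1]:
            q=P[o['pixels']]; q=q[~np.isnan(q[:,0])]
            print(t,round(o['conf'],2),np.round(o['extent']),np.round(np.median(q,0)) if len(q) else None,np.round(np.percentile(q,[3,97],0)).tolist() if len(q) else None)
print(readout.sense())
E
```

```text
pics
scene [1533.1411252  -527.32887775 1568.29435972]
jbox 0.72 [386. 223.  70.  76.] [578. 227. 119.] [[512.0, 159.0, 4.0], [628.0, 312.0, 220.0]]
lid 0.76 [259. 272. 103.  75.] [ 552. -176.  109.] [[456.0, -296.0, 102.0], [647.0, -53.0, 146.0]]
lid_handle 0.64 [261. 273. 104.  74.] [ 552. -177.  109.] [[456.0, -294.0, 102.0], [645.0, -54.0, 147.0]]
index 0.68 [313. 251.  28.  74.] [569. -23. 181.] [[511.0, -33.0, 109.0], [671.0, -2.0, 228.0]]
index_tip 0.79 [312. 251.  26.  69.] [573. -23. 179.] [[513.0, -33.0, 117.0], [659.0, -4.0, 228.0]]
dial_mid 0.68 [268. 274. 122. 117.] [ 590. -165.  108.] [[459.0, -302.0, 10.0], [684.0, -25.0, 177.0]]
lamp 0.79 [385. 224.  68.  77.] [579. 228. 123.] [[517.0, 159.0, 11.0], [628.0, 311.0, 221.0]]
lamp_eye 0.61 [384. 211.  56.  52.] [570. 235. 153.] [[511.0, 166.0, 87.0], [621.0, 305.0, 223.0]]
lamp_grip 0.89 [386. 210.  54.  48.] [569. 237. 151.] [[430.0, 166.0, 3.0], [621.0, 322.0, 223.0]]
screwdriver 0.89 [166. 266.  63.  11.] [ 313. -439.   21.] [[290.0, -489.0, 7.0], [348.0, -331.0, 33.0]]
tape 0.75 [318. 349.  36.  36.] [ 809. -123.   21
[... 2036 characters left out ...]
0], [493.0, -477.0, 184.0]]
{'time_s': 1.7, 'joints': array([ 9.82580769e-01,  3.12890550e-01,  1.49773534e+00,  1.81422948e-05,
        1.33100655e+00, -2.23425678e-01]), 'dq': array([ 0.00035951,  0.00068537,  0.00025845,  0.00136683, -0.00042829,
       -0.00039044]), 'tau': array([-2.72743800e-04, -4.12156820e+01, -2.59901923e+01, -2.03961172e-04,
        5.01341874e-04,  4.26178917e-05]), 'eef_pos': array([187.30900771, 490.43890687, 199.08569588]), 'ee_rot': array([-1.59487696e-05,  1.81387423e-01,  9.83411716e-01, -1.47979535e-05]), 'force': array([-0.48776485,  0.93705408,  0.01866034]), 'wrist_torque': array([-0.04614414,  0.01263559, -0.04802032]), 'grip_width': 0.9989709157955812}
```

Run:
```python
import cv2,numpy as np
a=cv2.imread('pics/scene0.png')[160:340,180:460]; b=cv2.imread('pics/side0.png')[140:360,230:430]
a=cv2.resize(a,None,fx=1.6,fy=1.6,interpolation=2);b=cv2.resize(b,None,fx=1.6,fy=1.6,interpolation=2)
h=max(a.shape[0],b.shape[0]); o=np.zeros((h,a.shape[1]+b.shape[1],3),np.uint8);o[:a.shape[0],:a.shape[1]]=a;o[:b.shape[0],a.shape[1]:]=b
cv2.imwrite('pics/c0.png',o)
```

```text
(no output)
```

View pics/c0.png

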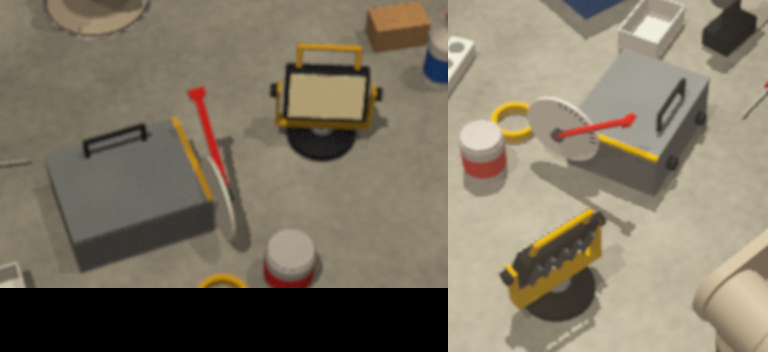

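```bash
cat > m.py <<'E'
from h import *
def load(n): z=np.load(n+'0.npz'); return z['P'],z['im'].astype(int)
def sel(P,lo,hi): 
    with np.errstate(invalid='ignore'): return np.all((P>lo)&(P<hi),-1)
for n in('scene','side'):
    P,im=load(n); r,g,b=[im[...,i] for i in range(3)]
    hsv=cv2.cvtColor(im.astype(np.uint8),cv2.COLOR_RGB2HSV).astype(int); H,S,V=[hsv[...,i] for i in range(3)]
    # lid top
    m=sel(P,[400,-340,100],[720,-20,116])&(S<60)
    q=P[m][:,:2]; 
    m2=cv2.morphologyEx(m.astype(np.uint8),cv2.MORPH_OPEN,np.ones((5,5)))>0
    rect=cv2.minAreaRect(P[m2][:,:2].astype(np.float32)); print(n,'lid',rect,cv2.boxPoints(rect).round().tolist(), np.median(P[m2][:,2]))
    hb=sel(P,[400,-340,128],[720,-60,170])&(V<90); print('handle',np.round(np.median(P[hb],0)),hb.sum())
    if hb.sum()>5:
        q=P[hb]; q=q[q[:,2]>140]; c=q.mean(0); print(c.round(), np.linalg.svd(q-c)[2][0].round(3), q.min(0).round(),q.max(0).round())
    red=sel(P,[450,-100,60],[750,60,300])&((H<8)|(H>172))&(S>150)&(V>100)
    q=P[red]; c=np.median(q,0); q=q[np.linalg.norm(q-c,axis=1)<150]; s=np.linalg.svd(q-q.mean(0))[2]
    print('red',len(q),c.round(),s.round(3)[0],q.min(0).round(),q.max(0).round(), 'ang',np.arctan2(abs(s[0,2]),np.hypot(*s[0,:2])))
    wh=sel(P,[450,-120,110],[800,60,200])&(S<40)&(V>150); q=P[wh]
    if len(q): print('dial',len(q),q.mean(0).round(),q.min(0).round(),q.max(0).round())
    yl=sel(P,[450,120,20],[700,380,300])&(H>18)&(H<30)&(S>150); q=P[yl]
    print('yellow',len(q),q.min(0).round(),q.max(0).round())
    for zz in range(30,230,10):
        k=q[(q[:,2]>=zz)&(q[:,2]<zz+10)]
        if len(k): 
            e=k-k.mean(0); dd=np.linalg.svd(e,full_matrices=False)[2][0]; t=e@dd
            print(zz,len(k),k.mean(0).round(),(k.mean(0)+t.min()*dd).round(),(k.mean(0)+t.max()*dd).round())
    bk=sel(P,[430,120,8],[750,400,40])&(V<70); q=P[bk]; print('base',len(q),q[:,:2].min(0).round(),q[:,:2].max(0).round(),np.median(q,0).round())
    gl=sel(P,[450,120,60],[700,380,210])&(S<110)&(V>140); q=P[gl]
    if len(q)>20:
        c=q.mean(0); s=np.linalg.svd(q-c)[2]; print('glass',len(q),c.round(),s.round(3))
E
python3 m.py
```

```text
scene lid ((547.5975952148438, -181.79530334472656), (245.4926300048828, 203.4790496826172), 81.3551254272461) [[429.0, -288.0], [630.0, -318.0], [667.0, -76.0], [465.0, -45.0]] 108.72500749758471
handle [ 480. -166.  152.] 202
[ 481. -167.  152.] [0.135 0.991 0.005] [ 467. -226.  140.] [ 496. -106.  164.]
red 295 [563. -21. 188.] [ 0.789 -0.088 -0.608] [510. -33. 123.] [655.  -1. 236.] ang 0.6537507327733764
dial 28 [692. -56. 178.] [665. -61. 167.] [712. -52. 187.]
yellow 586 [501. 148.  20.] [636. 321. 233.]
30 24 [560. 217.  38.] [528. 167.  38.] [606. 287.  38.]
40 190 [569. 228.  46.] [525. 158.  46.] [620. 310.  46.]
50 45 [583. 246.  53.] [617. 310.  52.] [534. 152.  54.]
60 6 [607. 282.  63.] [532. 152.  65.] [624. 309.  63.]
70 8 [604. 287.  76.] [536. 150.  72.] [616. 311.  76.]
80 30 [595. 244.  85.] [627. 308.  85.] [546. 144.  86.]
90 14 [594. 237.  94.] [629. 306.  96.] [547. 144.  92.]
100 12 [611. 292. 103.] [535. 149. 105.] [620. 309. 103.]
110 4 [620. 304. 115.] [610. 314. 113.] [629. 295. 116.]
120 8 [606. 289. 127.] [529. 151. 126.] [618. 311. 127.]
130 14 [587. 
[... 1665 characters left out ...]
0. 169. 114.] [607. 324. 115.]
120 15 [577. 281. 126.] [508. 171. 125.] [605. 325. 126.]
130 12 [583. 276. 134.] [506. 173. 133.] [613. 317. 134.]
140 26 [610. 318. 144.] [624. 311. 144.] [598. 325. 143.]
170 2 [523. 204. 179.] [515. 196. 179.] [532. 213. 179.]
180 21 [538. 235. 184.] [509. 188. 184.] [579. 301. 184.]
190 9 [555. 272. 194.] [513. 209. 195.] [576. 305. 194.]
200 11 [545. 266. 205.] [510. 210. 205.] [572. 308. 204.]
210 40 [538. 265. 217.] [507. 212. 218.] [566. 311. 216.]
220 140 [536. 261. 224.] [504. 208. 224.] [567. 310. 224.]
base 698 [496. 187.] [624. 313.] [532. 271.  22.]
glass 66 [581. 261. 162.] [[ 0.548  0.76  -0.349]
 [ 0.125  0.339  0.933]
 [ 0.827 -0.555  0.091]]
```

```bash
cat > go.py <<'E'
import sys
from h import *
# go.py x y z [jaw_deg]: tool-frame delta (cm) and twist (deg) to a TCP target
s=readout.sense(); w,x,y,z=s['ee_rot']; M=R.from_quat([x,y,z,w]).as_matrix()
a=[float(v) for v in sys.argv[1:]]
jaw=np.degrees(np.arctan2(M[1,1],M[0,1]))
print('tcp',s['eef_pos'].round(1),'jaw',jaw.round(1),'j',s['joints'].round(2),'t',s['time_s'],'F',s['force'].round(1),'w',s['grip_width'])
print('delta',(M.T@(np.array(a[:3])-s['eef_pos'])/10).round(2))
if len(a)>3: print('twist',-(a[3]-jaw))
E
python3 go.py 537 256 330 -31.2
```

```text
tcp [187.3 490.4 199.1] jaw 69.1 j [ 0.98  0.31  1.5   0.    1.33 -0.22] t 1.7 F [-0.5  0.9  0. ] w 0.9989709157955812
delta [-41.03  -9.43 -13.09]
twist 100.29883257534959
```

Emit:
{"fn": "step_arm", "kwargs": {"plan": "0 0 -13 0 100; 0 0 -13 0 100; 0 0 -13 0 100; -41 -9.4 -13 100 100; -41 -9.4 -13 100 100; -41 -9.4 -13 100 100; -41 -9.4 -13 100 100; -41 -9.4 -13 100 100; -41 -9.4 -13 100 100; -41 -9.4 -13 100 100"}}

```text
time_s: 2.7
eef_pos: [479.6, 294.2, 329.2]
ee_rot: [0.0, 0.652, 0.758, 0.0]
force: [1.0, 0.4, -0.4]
grip_width: 0.999
```

```bash
python3 go.py 537 256 330 -31.2
```

```text
tcp [479.6 294.2 329.2] jaw 8.6 j [0.34 0.35 1.11 0.   1.68 0.19] t 2.7 F [ 1.   0.4 -0.4] w 0.9988614929799418
delta [-4.63  5.11 -0.08]
twist 39.77505747600439
```

Emit:
{"fn": "step_arm", "kwargs": {"plan": "-4.6 5.1 0 39.8 100; -4.6 5.1 0 39.8 100; -4.6 5.1 0 39.8 100; -4.6 5.1 0 39.8 100; -4.6 5.1 0 39.8 100; -4.6 5.1 0 39.8 100; -4.6 5.1 0 39.8 100"}}

```text
time_s: 3.4
eef_pos: [535.6, 258.2, 329.1]
ee_rot: [-0.0, 0.869, 0.495, -0.0]
force: [0.3, -0.4, 0.8]
grip_width: 1.002
```

```bash
python3 go.py 537 256 330 -31.2
python3 - <<'E'
from h import *
ci,im,d=shot('wrist'); save('w1',im); P=world(ci,d); np.savez('w10.npz',P=P,im=im)
H,S,V=[cv2.cvtColor(im,cv2.COLOR_RGB2HSV)[...,i].astype(int) for i in range(3)]
y=(H>18)&(H<30)&(S>150)&(P[...,2]>210)&(P[...,2]<240); q=P[y]
if len(q):
    c=q.mean(0); s=np.linalg.svd(q-c)[2][0]; t=(q-c)@s; print(len(q),c,s,t.min(),t.max(),(c+s*(t.min()+t.max())/2), np.percentile(q[:,2],95))
E
```

```text
tcp [535.6 258.2 329.1] jaw -30.7 j [ 0.25  0.43  1.   -0.    1.71  0.79] t 3.4 F [ 0.3 -0.4  0.8] w 1.0021770941491412
delta [-0.12  0.23 -0.09]
twist 0.49354379940727
1963 [538.53270435 259.78632723 222.60153461] [-0.52029794 -0.85395431  0.00721751] -55.16866242371215 64.60742730932867 [536.07721938 255.75619027 222.63559678] 224.76819463134152
```

View pics/w1.png

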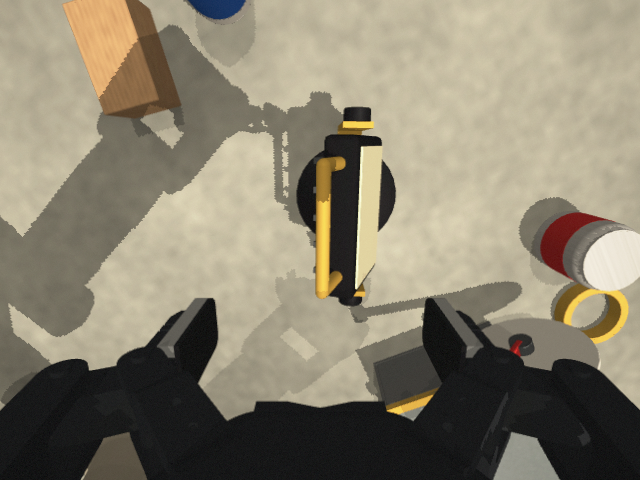

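Run:
```python
from h import *
from scipy.optimize import least_squares
z=np.load('w10.npz'); P=z['P'];im=z['im']
H,S,V=[cv2.cvtColor(im,cv2.COLOR_RGB2HSV)[...,i].astype(int) for i in range(3)]
roi=np.zeros(V.shape,bool); roi[140:255,280:410]=True
m=roi&(V<60)&(P[...,2]>5)&(P[...,2]<40); print(m.sum(),np.median(P[m][:,2]))
q=P[m][:,:2]; hull=cv2.convexHull(q.astype(np.float32))[:,0]
r=least_squares(lambda p:np.hypot(*(hull-p[:2]).T)-70,[567,237],loss='soft_l1',f_scale=2); print('base',r.x,r.fun.round(1))
# bar: core between posts
y=(H>18)&(H<30)&(S>150)&(P[...,2]>205)&(P[...,2]<240); q=P[y]
d=np.array([.5203,.854]); t=(q[:,:2]-[536,256])@d; n=(q[:,:2]-[536,256])@[.854,-.5203]
k=abs(t)<35; print('bar mid n',np.percentile(n[k],[2,50,98]),'z',np.percentile(q[k][:,2],[50,98]),'t',np.percentile(t,[0.5,99.5]))
g=(S<110)&(V>140)&(P[...,2]>80)&(P[...,2]<200)&(P[...,1]>120); g[:,:345]=0;g[:,390:]=0; q=P[g]; c=q.mean(0); print('glass',g.sum(),c,np.linalg.svd(q-c,full_matrices=False)[2][2])
# dial 
m=(S<45)&(V>90)&(P[...,2]>112)&(P[...,2]<200)&(P[...,0]>560)&(P[...,1]<0)
if m.sum(): q=P[m]; print('dial',m.sum(),q.mean(0),q.min(0),q.max(0))
```

```text
1701 20.36916104793549
base [564.37809626 237.02776552] [-1.  -1.2 -1.2 -1.2 -0.7 -0.1 -0.2 -0.7 -0.5 -0.6 -0.5 -0.8 -1.1 -1.2
 -1.3 -1.7 -1.7 -1.1 -1.5 -1.6 -1.5 -1.6 -1.  -1.  -0.9 -2.3 -1.7 -2.
 -1.6 -1.5 -1.3 -1.9 -2.2 -1.6 -1.2 -1.2]
bar mid n [-5.52636567 -0.1196447   5.46171474] z [223.23852858 225.0901861 ] t [-58.61986704  59.11881546]
glass 2684 [578.51468388 233.28590656 145.08258025] [ 0.79546786 -0.48500984  0.36331301]
dial 1337 [704.00664556 -54.30750329 129.83184758] [655.6586893  -61.57300374 112.05670615] [741.87419703 -41.38710524 164.77239267]
```

```bash
python3 go.py 536 256 200 -31.3
```

```text
tcp [535.6 258.2 329.1] jaw -30.7 j [ 0.25  0.43  1.   -0.    1.71  0.79] t 3.45 F [-0.1 -0.1 -0.9] w 0.9987198630804703
delta [-0.17  0.15 12.91]
twist 0.5821137005962811
```

Emit:
{"fn": "step_arm", "kwargs": {"plan": "-0.2 0.1 4 0.6 100; -0.2 0.1 8 0.6 100; -0.2 0.1 11 0.6 60; -0.2 0.1 12.9 0.6 60; -0.2 0.1 12.9 0.6 30; -0.2 0.1 12.9 0.6 0; -0.2 0.1 12.9 0.6 0; -0.2 0.1 12.9 0.6 0; -0.2 0.1 12.9 0.6 0; -0.2 0.1 12.9 0.6 0", "grip_force": 40}}

```text
time_s: 4.45
eef_pos: [535.6, 256.0, 200.5]
ee_rot: [0.0, 0.872, 0.489, 0.0]
force: [-0.9, 0.9, -0.0]
grip_width: -0.0
```

```bash
python3 go.py 567 229.8 205.7 -70.5
```

```text
tcp [535.6 256.  200.5] jaw -31.5 j [ 0.25  0.46  1.28 -0.    1.4   0.8 ] t 4.45 F [-0.9  0.9 -0. ] w -0.0002770112926820524
delta [-0.59  4.05 -0.52]
twist 39.04623910617039
```

Run:
```python
from h import *
ci,im,d=shot('wrist'); save('w2',im)
ci,im2,d=shot('scene'); save('s2',im2)
a=cv2.resize(im,(400,300)); b=cv2.resize(im2[140:340,240:506],(400,300)); save('w2c',np.hstack([a,b]))
```

```text
(no output)
```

View pics/w2c.png

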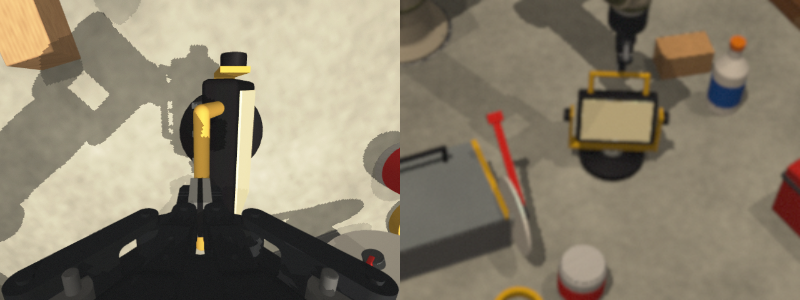

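Run:
```python
import cv2
a=cv2.imread('pics/w2.png')[150:430,240:420]; cv2.imwrite('pics/w2d.png',cv2.resize(a,None,fx=2,fy=2,interpolation=2))
```

```text
(no output)
```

View pics/w2d.png

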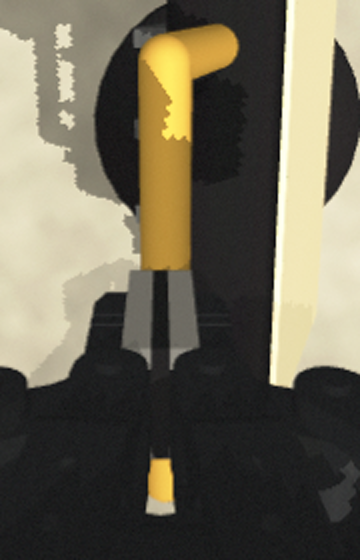

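Run:
```python
from h import *
s=readout.sense(); w,x,y,z=s['ee_rot']; M=R.from_quat([x,y,z,w]).as_matrix()
ci,im,d=shot('wrist'); P=(world(ci,d)-s['eef_pos'])@M
for r in (250,270,280,284,288,295,305,320,335,345,385,395):
    print(r,[(c,*P[r,c].round(0).astype(int).tolist()) if d[r,c]>0 else (c,) for c in (304,308,312,316,320,324,328,332,336)])
```

```text
250 [(304, -41, -18, 181), (308, -41, -13, 181), (312, 23, -4, -21), (316, 23, -3, -23), (320, 24, -1, -24), (324, 24, 1, -24), (328, 23, 3, -23), (332, 22, 5, -21), (336, 9, 9, 22)]
270 [(304, -72, -19, 203), (308, -71, -14, 201), (312, 13, -5, -22), (316, 13, -3, -23), (320, 13, -1, -23), (324, 13, 1, -22), (328, 14, 3, -23), (332, 13, 5, -22), (336, -3, 9, 22)]
280 [(304, -84, -19, 201), (308, -84, -14, 201), (312, 8, -5, -21), (316, 8, -3, -23), (320, 9, -1, -24), (324, 9, 1, -25), (328, 9, 3, -24), (332, 8, 5, -23), (336, -10, 9, 21)]
284 [(304, -88, -19, 200), (308, -89, -15, 201), (312, 6, -5, -21), (316, 7, -3, -24), (320, 7, -1, -25), (324, 7, 1, -24), (328, 6, 3, -22), (332, 6, 5, -22), (336, -12, 9, 20)]
288 [(304, 12, -8, -40), (308, 11, -6, -39), (312, 11, -4, -39), (316, 12, -3, -40), (320, 12, -1, -40), (324, 11, 1, -39), (328, 12, 3, -40), (332, 12, 4, -40), (336, -15, 9, 21)]
295 [(304, 11, -7, -45), (308, 12, -6, -47), (312, 11, -4, -46), (316, 11, -2, -46), (320, 12, -1, -47), (324, 11, 1, -46), (328, 12, 2, -46), (332, 12, 4, -47), (336, -20, 9, 22)]
305 [(304, 12
[... 373 characters left out ...]
 (308, 13, -5, -78), (312, 13, -3, -78), (316, 7, -2, -69), (320, 7, -1, -69), (324, 7, 1, -69), (328, 12, 2, -77), (332, 12, 3, -77), (336, 13, 4, -78)]
345 [(304, 13, -6, -83), (308, 12, -4, -83), (312, 11, -3, -81), (316, 3, -2, -68), (320, 3, -1, -69), (324, 3, 1, -69), (328, 13, 1, -84), (332, 13, 3, -84), (336, 13, 4, -84)]
385 [(304, 11, -5, -99), (308, -3, -5, -81), (312, -5, -3, -79), (316, -49, -3, -24), (320, -49, -1, -24), (324, -49, 1, -24), (328, -5, 2, -79), (332, -3, 3, -81), (336, 12, 3, -100)]
395 [(304, 7, -5, -98), (308, -6, -5, -82), (312, -8, -3, -80), (316, -56, -3, -22), (320, -55, -1, -24), (324, -54, 1, -25), (328, -7, 2, -81), (332, -6, 3, -82), (336, 10, 3, -101)]
```

Run:
```python
from h import *
z=np.load('w10.npz'); P=z['P']
s=readout.sense(); w,x,y,zz=s['ee_rot']; M=R.from_quat([x,y,zz,w]).as_matrix()
Q=(P-[535.6,258.2,329.1])@M
for r in (300,305,310,320,330,345,360): print(r,[(c,*Q[r,c].round(0).astype(int).tolist()) for c in (165,180,190,200,208,214,428,436,445)if np.isfinite(Q[r,c,0])])
m=np.isfinite(Q[...,2])&(Q[...,2]<10)&(abs(Q[...,1])<70); print(Q[m][:,2].max(), np.percentile(Q[m][:,2],99))
```

```text
300 [(165, -175, -245, 332), (180, -174, -220, 331), (190, -173, -204, 329), (200, 11, -48, -50), (208, 11, -44, -52), (214, -174, -166, 331), (428, 11, 42, -49), (436, 12, 45, -49), (445, 12, 48, -51)]
305 [(165, -183, -245, 331), (180, -183, -221, 330), (190, 11, -50, -55), (200, 11, -46, -55), (208, 10, -44, -52), (214, 7, -44, -46), (428, 10, 41, -50), (436, 12, 43, -55), (445, 12, 46, -56)]
310 [(165, -191, -245, 328), (180, -192, -223, 332), (190, 11, -48, -59), (200, 11, -45, -59), (208, 8, -44, -53), (214, 5, -43, -48), (428, 7, 42, -50), (436, 12, 41, -59), (445, 12, 45, -59)]
320 [(165, -210, -248, 330), (180, 11, -49, -66), (190, 11, -46, -67), (200, 10, -43, -64), (208, 4, -44, -54), (214, 1, -44, -48), (428, 4, 41, -52), (436, 8, 42, -59), (445, 11, 43, -65)]
330 [(165, 7, -55, -66), (180, 10, -47, -72), (190, 10, -44, -72), (200, 6, -44, -64), (208, 1, -44, -55), (214, -4, -44, -48), (428, 0, 42, -52), (436, 5, 41, -61), (445, 10, 41, -69)]
345 [(165, 11, -48, -82), (180, 11, -44, -81), (190, 6, -43, -75), (200, 1, -43, -66), (208, -4, -43, -58), (214, -9, -44, -50), (428, -6, 42, -54), (436, -1, 42, -62), (445, 4, 42, -70)]
360 [(165, 12, -44, -91), (180, 6, -44, -82), (190, 1, -44, -75), (200, -4, -43, -68), (208, -9, -43, -60), (214, -281, -173, 327), (428, -251, 169, 290), (436, -6, 42, -64), (445, 0, 42, -72)]
-44.218382031109115 -51.651226083553254
```

Emit:
{"fn": "step_arm", "kwargs": {"plan": "0 0 0 0 60; 0 0 0 0 60; 0 0 0 0 60; 0 0 0 0 60; 0 0 2 0 60; 0 0 3.9 0 60; 0 0 3.9 0 60; 0 0 3.9 0 60"}}

```text
time_s: 5.4
eef_pos: [535.6, 256.0, 161.7]
ee_rot: [0.0, 0.872, 0.489, 0.0]
force: [-0.4, 0.1, 0.7]
grip_width: 0.601
```

Emit:
{"fn": "step_arm", "kwargs": {"plan": "0 0 0 0 0; 0 0 0 0 0; 0 0 0 0 0; 0 0 0 0 0; 0 0 0 0 0; 0 0 0 0 0; 0 0 0 0 0"}}

```text
time_s: 6.1
eef_pos: [535.9, 256.0, 161.8]
ee_rot: [0.0, 0.872, 0.489, 0.001]
force: [0.0, -1.6, 5.6]
grip_width: 0.124
```

```bash
python3 go.py 567 229.8 167.7 -70.5; python3 -c "
from h import *;print(ctrl.hold_point_z)"
```

```text
tcp [535.9 256.  161.8] jaw -31.5 j [ 0.25  0.49  1.34 -0.    1.31  0.8 ] t 6.1 F [ 0.  -1.6  5.6] w 0.12407192762374199
delta [-0.61  4.02 -0.59]
twist 39.03702340407395
18.700000000000003
```

Emit:
{"fn": "step_arm", "kwargs": {"plan": "0 0.7 -0.2 0 0; 0 1.4 -0.4 0 0; 0 2.2 -0.5 0 0; 0 3 -0.6 0 0; 0 3.4 -0.6 6 0; 0 3.4 -0.6 13 0; 0 3.4 -0.6 20 0; 0 3.4 -0.6 27 0; -0.3 3.7 -0.6 34 0; -0.6 4 -0.6 39 0"}}

```text
time_s: 7.1
eef_pos: [568.2, 232.1, 168.1]
ee_rot: [-0.002, 0.986, 0.168, 0.003]
force: [10.6, 11.0, 1.5]
grip_width: 0.124
```

Emit:
{"fn": "step_arm", "kwargs": {"plan": "0 0 0 0 0; 0 0 0 0 0; 0 0 0 0 0; 0 0 0 0 0"}}

```text
time_s: 7.5
eef_pos: [568.5, 231.3, 168.3]
ee_rot: [-0.001, 0.986, 0.17, 0.003]
force: [10.2, 7.1, 4.2]
grip_width: 0.124
```

```bash
python3 go.py 567 229.8 167.7 -70.5
```

```text
tcp [568.5 231.3 168.3] jaw -70.5 j [0.19 0.53 1.26 0.   1.34 1.42] t 7.5 F [10.2  7.1  4.2] w 0.1242492644939117
delta [-0.19  0.09  0.06]
twist 0.028746469302063815
```

Emit:
{"fn": "step_arm", "kwargs": {"plan": "0 0 0 0 30; 0 0 0 0 60; 0 0 0 0 60; 0 0 0 0 60; 0 0 -3 0 60; 0 0 -7 0 60; 0 0 -12 0 60; 0 0 -16 0 100; 0 0 -16 0 100; 0 0 -16 0 100"}}

```text
time_s: 8.5
eef_pos: [566.5, 229.9, 327.3]
ee_rot: [-0.0, 0.985, 0.17, 0.0]
force: [0.3, 0.7, -0.6]
grip_width: 1.0
```

```bash
cat > lamp.py <<'E'
from h import *
ci,im,d=shot('wrist'); save('w3',im); P=world(ci,d); np.savez('w30.npz',P=P,im=im)
H,S,V=[cv2.cvtColor(im,cv2.COLOR_RGB2HSV)[...,i].astype(int) for i in range(3)]
near=np.linalg.norm(P[...,:2]-[564,237],axis=-1)<75
y=(H>18)&(H<30)&(S>150)&(P[...,2]>212)&(P[...,2]<240)&near; q=P[y]
c=np.median(q,0); s=np.linalg.svd(q-q.mean(0),full_matrices=False)[2][0]; print('bar',len(q),c,s,'az',np.degrees(np.arctan2(s[1],s[0]))-90)
n=np.array([s[1],-s[0]])/np.hypot(*s[:2]); n*= -np.sign(n[1]); k=abs((q-c)@s)<35
off=(q[k][:,:2]-[564.4,237])@n; print('n',np.percentile(off,[2,50,98]),'z',np.percentile(q[k][:,2],98))
g=(S<110)&(V>140)&(P[...,2]>80)&(P[...,2]<200)&near; q=P[g]
if len(q)>50: c=q.mean(0); print('glass',len(q),c,np.linalg.svd(q-c,full_matrices=False)[2][2])
m=(S<45)&(V>90)&(P[...,2]>112)&(P[...,2]<200)&(P[...,0]>560)&(P[...,1]<0)&(P[...,1]>-130)
if m.sum(): q=P[m]; print('dial',m.sum(),q.mean(0),q.min(0),q.max(0))
E
python3 lamp.py
```

```text
bar 2099 [572.47624632 233.80750206 229.23674994] [-0.94275625 -0.33345969  0.00390952] az -250.5209453194362
n [3.83133426e-03 5.72300373e+00 1.14411083e+01] z 231.16332851466757
glass 226 [571.09779392 221.63152626 173.44963993] [ 0.01360444 -0.0555297   0.99836435]
dial 5202 [667.96784626 -49.54195723 146.9495322 ] [587.73070013 -61.00119001 112.03986951] [741.8880509  -26.86694821 186.06405853]
```

View pics/w3.png

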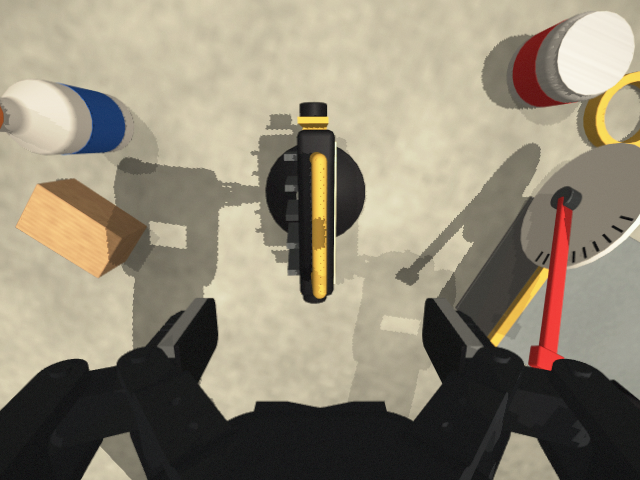

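```bash
python3 - <<'E'
from h import *
z=np.load('w30.npz'); P=z['P'];im=z['im']
H,S,V=[cv2.cvtColor(im,cv2.COLOR_RGB2HSV)[...,i].astype(int) for i in range(3)]
m=(S<45)&(V>90)&(P[...,2]>112)&(P[...,2]<183)&(P[...,0]>590)&(P[...,0]<735)&(P[...,1]<-20)&(P[...,1]>-70)
m=cv2.erode(m.astype(np.uint8),np.ones((5,5)))>0
q=P[m]; c=q.mean(0); n=np.linalg.svd(q-c,full_matrices=False)[2][2]; print('dial plane',m.sum(),c,n,'yaw',np.arctan2(n[0],n[1])%np.pi)
yaw=-np.arctan(n[0]/n[1]); ex=np.array([np.cos(yaw),np.sin(yaw),0])
hub=(V<60)&(P[...,2]>85)&(P[...,2]<130)&(P[...,0]>630)&(P[...,0]<700)&(P[...,1]>-70)&(P[...,1]<20); print('hub',hub.sum(),np.median(P[hub],0),P[hub].min(0),P[hub].max(0))
red=((H<8)|(H>172))&(S>150)&(P[...,2]>60)&(P[...,0]<720)&(P[...,1]<60)&(P[...,1]>-80)
q=P[red]; hin=np.array([666.9,-52.3,105])
u=np.stack([(q-hin)@ex,q[:,2]-105],1)
print(len(q),u.min(0),u.max(0)); rc=cv2.minAreaRect(u.astype(np.float32)); print(rc,cv2.boxPoints(rc).round())
for a,b in((-60,-30),(-90,-60),(-120,-90)):
    k=(u[:,0]>a)&(u[:,0]<b); print(a,k.sum(), 'ang by mid',[round(float(np.percentile(np.arctan2(u[k][:,1],-u[k][:,0]),p)),3) for p in(3,50,97)], 'y',np.percentile(q[k][:,1],[3,97]).round())
s=np.linalg.svd(u-u.mean(0),full_matrices=False)[2][0]; print('pca',np.arctan(-s[1]/s[0]))
E
python3 go.py 480 -162 250 -8
```

```text
dial plane 3204 [674.48637107 -50.25086679 145.08316351] [-1.32419978e-01 -9.91193241e-01  9.53167542e-04] yaw 0.13281012285821792
hub 326 [669.17838335 -28.10099437 107.72563868] [653.8914356  -40.51237648  90.54767803] [680.48649191 -24.56263274 119.509837  ]
3010 [-164.5575992    -8.55988175] [ -2.35340447 123.89986617]
((-88.97340393066406, 52.417205810546875), (32.10369873046875, 198.4095458984375), 52.364498138427734) [[-177.  100.]
 [ -20.  -21.]
 [  -1.    5.]
 [-158.  126.]]
-60 478 ang by mid [0.564, 0.673, 0.705] y [-34. -19.]
-90 536 ang by mid [0.599, 0.661, 0.677] y [-30. -15.]
-120 603 ang by mid [0.613, 0.657, 0.667] y [-27. -10.]
pca 0.6497406561413938
tcp [566.2 229.8 326. ] jaw -70.5 j [ 0.19  0.48  0.94 -0.    1.73  1.42] t 8.55 F [ 0.3  0.6 -0.7] w 1.001071252023642
delta [-21.21  34.05   7.63]
twist -62.4657351065412
```

Emit:
{"fn": "step_arm", "kwargs": {"plan": "-21.4 34 0 -62.8 100; -21.4 34 0 -62.8 100; -21.4 34 0 -62.8 100; -21.4 34 0 -62.8 100; -21.4 34 0 -62.8 100; -21.4 34 0 -62.8 100; -21.4 34 0 -62.8 100; -21.4 34 0 -62.8 100; -21.4 34 0 -62.8 100; -21.4 34 0 -62.8 100"}}

```text
time_s: 9.55
eef_pos: [477.0, -165.5, 325.1]
ee_rot: [-0.002, 0.754, 0.657, -0.001]
force: [0.9, 0.1, -0.0]
grip_width: 0.997
```

Emit:
{"fn": "step_arm", "kwargs": {"plan": "0 0 0 0 100; 0 0 0 0 100"}}

```text
time_s: 9.75
eef_pos: [478.5, -161.1, 326.5]
ee_rot: [-0.001, 0.753, 0.659, -0.0]
force: [-0.7, -0.8, -0.1]
grip_width: 1.002
```

```bash
python3 go.py 478.6 -163.6 92 -7.6
python3 - <<'E'
from h import *
ci,im,d=shot('wrist'); save('w4',im); P=world(ci,d)
V=im.max(-1); m=(V<90)&(P[...,2]>138)&(P[...,2]<165)&(P[...,0]>440)&(P[...,0]<520)&(P[...,1]>-240)&(P[...,1]<-90)
q=P[m]; c=q.mean(0); s=np.linalg.svd(q-c,full_matrices=False)[2][0]; t=(q-c)@s; print(m.sum(),c,s,t.min(),t.max(),c+s*(t.min()+t.max())/2,np.percentile(q,[3,97],0))
E
```

```text
tcp [ 478.5 -161.1  326.5] jaw -7.6 j [-0.56  0.21  1.3   0.    1.63 -0.42] t 9.75 F [-0.7 -0.8 -0.1] w 1.002013399773771
delta [-0.27  0.07 23.45]
twist -0.01622372320580645
1284 [ 478.24108845 -161.02791796  153.23020863] [-0.13697376 -0.99056225  0.00496235] -57.075517153526285 63.03327495726981 [ 477.8330602  -163.97868294  153.24499086] [[ 467.73686985 -218.50324692  150.20057775]
 [ 488.5765767  -108.31360813  155.45666029]]
```

Emit:
{"fn": "step_arm", "kwargs": {"plan": "-0.2 0 5 0 70; -0.2 0 10 0 60; -0.2 0 15 0 60; -0.2 0 19 0 60; -0.2 0 22 0 60; -0.2 0 23.4 0 60; -0.2 0 23.4 0 60; -0.2 0 23.4 0 60"}}

```text
time_s: 10.6
eef_pos: [478.7, -163.5, 93.7]
ee_rot: [0.0, 0.752, 0.659, 0.0]
force: [-0.5, 0.4, -0.0]
grip_width: 0.597
```

Emit:
{"fn": "step_arm", "kwargs": {"plan": "0 0 0 0 0; 0 0 0 0 0; 0 0 0 0 0; 0 0 0 0 0; 0 0 0 0 0; 0 0 0 0 0; 0 0 0 0 0; 0 0 0 0 0", "grip_force": 50}}

```text
time_s: 11.4
eef_pos: [478.5, -164.1, 93.9]
ee_rot: [0.0, 0.753, 0.658, 0.0]
force: [-1.1, 1.9, 6.9]
grip_width: 0.121
```

```bash
python3 go.py 538.4 -171.6 185.4 -7.6
```

```text
tcp [ 478.5 -164.1   93.9] jaw -7.7 j [-0.56  0.38  1.7   0.    1.06 -0.43] t 11.4 F [-1.1  1.9  6.9] w 0.12144643452144643
delta [ 0.05  6.05 -9.15]
twist -0.059647377727317874
```

Emit:
{"fn": "step_arm", "kwargs": {"plan": "0 0.2 -0.8 0 0; 0 0.5 -1.7 0 0; 0 1.2 -3.3 0 0; 0 2.1 -4.8 0 0; 0 3.1 -6.3 0 0; 0 4.2 -7.6 0 0; 0 5.5 -8.8 0 0; 0 6.1 -9.3 0 0; 0 6.1 -9.3 0 0; 0 6.1 -9.3 0 0"}}

```text
time_s: 12.4
eef_pos: [537.3, -172.2, 189.0]
ee_rot: [-0.0, 0.753, 0.658, -0.001]
force: [-15.4, 2.7, 16.1]
grip_width: 0.121
```

```bash
python3 go.py 538.4 -171.6 187 -7.6
cat > lid.py <<'E'
from h import *
for n in('scene','side','wrist'):
    ci,im,d=shot(n); save(n+'5',im); P=world(ci,d)
    H,S,V=[cv2.cvtColor(im,cv2.COLOR_RGB2HSV)[...,i].astype(int) for i in range(3)]
    ex=np.array([.991,-.132,0]); ey=np.array([.132,.991,0]); hin=np.array([647,-186,105.])
    u=np.stack([(P-hin)@ex,(P-hin)@ey,P[...,2]-105],-1)
    m=(S<60)&(V>40)&(u[...,0]>-190)&(u[...,0]<-15)&(u[...,1]>-125)&(u[...,1]<110)&(u[...,2]>8)
    fit=(abs(np.arctan2(u[...,2],-u[...,0])-.645)<.25)&m
    q=u[fit]
    if len(q)>100:
        for _ in range(4):
            c=q.mean(0); nn=np.linalg.svd(q-c,full_matrices=False)[2][2]; r=abs((q-c)@nn); q=q[r<max(4,2*np.median(r))]
        nn*=np.sign(nn[2]); print(n,'lid',len(q),nn.round(3),'ang',np.arctan2(nn[0],nn[2]).round(3))
    red=((H<8)|(H>172))&(S>150)&(abs(u[...,1]-150)<40)&(u[...,0]<20)&(u[...,0]>-220)&(u[...,2]>-20)
    q=u[red]
    if len(q)>40: s=np.linalg.svd(q-q.mean(0),full_matrices=False)[2][0]; print('red',len(q),np.arctan(-s[2]/s[0]).round(3))
    yl=(H>18)&(H<32)&(S>120)&(abs(u[...,1]-127)<20)&(u[...,0]<0)&(u[...,0]>-220)&(u[...,2]>0)
    q=u[yl]
    if len(q)>40: s=np.linalg.svd(q-q.mean(0),full_matrices=False)[2][0]; print('yellow edge',len(q),np.arctan(-s[2]/s[0]).round(3))
    if n!='wrist':
        near=(np.linalg.norm(P[...,:2]-[564.4,237],axis=-1)<80)&(H>18)&(H<30)&(S>150)&(P[...,2]>215)&(P[...,2]<240); q=P[near]
        if len(q): print('lamp bar',len(q),q.mean(0).round(1))
E
python3 lid.py
```

```text
tcp [ 537.3 -172.2  189. ] jaw -7.7 j [-0.52  0.41  1.39 -0.    1.34 -0.38] t 12.4 F [-15.4   2.7  16.1] w 0.12097686070961011
delta [0.07 0.1  0.2 ]
twist -0.052988859625535234
scene lid 3324 [ 0.6   -0.001  0.8  ] ang 0.643
red 307 0.653
yellow edge 277 0.647
lamp bar 138 [570.1 230.  228.6]
side lid 1162 [ 0.596 -0.002  0.803] ang 0.638
red 194 0.642
yellow edge 133 0.626
lamp bar 152 [566.3 235.  228. ]
wrist lid 65180 [ 0.593 -0.002  0.805] ang 0.635
yellow edge 6797 0.635
```

Emit:
{"fn": "step_arm", "kwargs": {"plan": "0 0 0 0 0; 0 0 0 0 0; 0 0 0 0 0; 0 0 0 0 0; 0 0 0 0 0; 0 0 0 0 0; 0 0 0 0 0; 0 0 0 0 0"}}

```text
time_s: 13.35
eef_pos: [537.2, -172.1, 188.9]
ee_rot: [-0.001, 0.753, 0.658, -0.001]
force: [-15.9, 2.9, 16.4]
grip_width: 0.122
```

```bash
python3 go.py 538.4 -171.6 187 -7.6; python3 lid.py
python3 - <<'E'
import cv2,numpy as np
a=cv2.resize(cv2.imread('pics/wrist5.png'),(400,300)); b=cv2.resize(cv2.imread('pics/scene5.png')[140:340,220:486],(400,300)); cv2.imwrite('pics/f.png',np.hstack([a,b]))
E
```

```text
tcp [ 537.2 -172.1  188.9] jaw -7.7 j [-0.52  0.41  1.39 -0.    1.34 -0.38] t 13.35 F [-15.9   2.9  16.4] w 0.12224810982014442
delta [0.07 0.11 0.19]
twist -0.05482858483444275
scene lid 3287 [0.598 0.001 0.801] ang 0.642
red 310 0.648
yellow edge 280 0.644
lamp bar 145 [570.9 230.  228.4]
side lid 1156 [ 0.596 -0.     0.803] ang 0.638
red 196 0.641
yellow edge 129 0.634
lamp bar 149 [566.5 235.3 228.5]
wrist lid 65183 [ 0.593 -0.002  0.805] ang 0.634
yellow edge 6825 0.634
```

View pics/f.png

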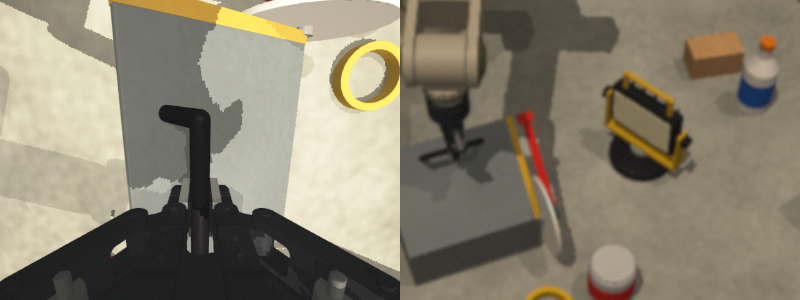

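The pads hold the bar, the lid lies parallel to the red arm, and the lamp faces the dial. I'm handing in.

```bash
python3 -c "
from h import *
print(workorder.finish_job())"
```

```text
the job is handed in; nothing more can be done
None
```

The job is handed in with the lamp aimed at the dial and the lid held at the index arm's angle. No verdict was reported.

- **Lamp:** I turned and tilted it by its handle, then let go. Measured afterwards from the wrist camera, it points at -70.5°, as intended. The tilt is about 0.06 rad against 0.08 wanted, so I estimate the beam passes within about 10 mm of the dial's centre. In the last pictures it was still in the same place.
- **Lid:** It is held at rest by its grip bar, with the gripper stopped on the bar at 12 % opening. The three cameras put the lid at 0.634 to 0.644 rad. The two cameras that see the index arm put it at 0.641 to 0.648 rad, so they agree to about 0.01 rad against the 0.08 allowed.
- **Disagreement with the description:** The first grasp at the lamp closed on nothing. The wrist depth picture showed the fingertips ending about 38 mm short of the reported TCP, so I went 39 mm lower there and used the same correction at the lid handle.
- **Residual force:** The wrist still reads about 16 N in x and 16 N in z while holding the lid. It was steady over the last second and well under the limit.
- **Loose things:** I did not touch any of them knowingly. In the last scene crop, the ones in view showed no visible shift, but I did not measure their positions again.

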